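Draw the grinder's dust drawer with the drawer hook

TASK

Take the drawer hook from its rest, reach under the grinder's work rest with it, feel for the eye of the drawbar, which has seized at some angle on the blue dust drawer, hook into it as it stands and draw the drawer out fully to its stop. Work with a light hand, never forcing the drawbar round or down or pulling hard on the stop; do not touch the grinder with the gripper, and leave the test piece on the work rest and the other things on the bench where they are. Then lay the hook back in its rest without dropping it and leave the drawer open.

Things in the scene. Friction and masses are not known exactly. Their poses are not given: they have to be found in the camera images.
- grinder: grey bench disc grinder fixed on the bench, 204 mm wide (y), about 235 mm deep, 220 mm high. Origin: on the bench under its base; x points to its back, y to its left, z up; its front faces local -x, towards the robot. All is stiff (3 N or more per mm of overtravel) and the light drawer and drawbar bend easily: keep the force between hook and grinder, drawer and drawbar below 8 N
- drawer_front (a point): middle of the top edge of the blue drawer front, [-50, 0, 62] mm in the grinder's frame at travel 0. The drawbar before it ends in a flat round eye, hidden under the work rest: 29 mm across, z 28 to 36, upright 13 mm hole, its centre 45 mm from the swivel pin. It stands seized at an unknown angle, up to 38 deg either side of straight ahead, and must not be forced round
- rest_edge (a point): middle of the front top edge of the grinder's work rest, at [-130, 0, 90] mm in the grinder's frame. The work rest is a flat aluminium plate 196 mm wide, 12 mm thick (underside at z = 78), running back from here 103 mm over the drawer front. Below it two bracket arms at y = -84 and +84 reach down to z = 59; between them the space is open to the bench
- dust_drawer (a joint): travel of the blue-fronted dust drawer in m: 0 = shut, 0.070 = out at its hard stop, sliding along the grinder's local -x. Starts 0 to 10 mm out; needs about 4 N to slide, a little more when drawn fast, and stays where it is left
- swivel_pin (a point): on the upright pin in the middle of the drawer front on which the drawbar swivels, at the level of the bar's top; at [-58, 0, 36] mm in the grinder's frame at travel 0 (8 mm before the blue front, which is 168 mm wide), moves with the drawer. The pin's bolt head stands 9 mm higher
- drawer_hook: drawer hook, 0.14 kg: orange handle 88 long, 17 wide, 24 mm high, a straight 7 mm steel rod out of its front with the end bent straight down, a 30 mm rod stub behind. Origin: centre of the handle; x along the rod to the bent end, z up, away from the bent end's point. Bent end 6.6 mm thick, its middle line at x = 140 mm, its round point 18 mm below the rod's middle line
- hook_tip (a point): lowest point of the hook's bent end, at [140, 0, -18] mm in the hook's frame
- hook_rest: fixed rest of the hook: wooden foot 160 x 46 x 8 mm with two steel V forks, at local x = -63 and +72, prong ends 34 mm apart and 61 mm high, carrying the rod behind and before the handle. Origin under the foot; x along the hook as it lies, bent end to +x and hanging down. The handle is free on both sides; the forks leave it about 30 mm of play lengthwise in all
- rest_seat (a point): where the handle's centre sits with the hook laid in both forks: 50 mm above the rest's origin
- test_piece: grey steel test piece, 39 mm across, 31 mm high, standing on the work rest; origin under its middle; must not be disturbed
- loupe: black stand loupe on the bench, 36 mm across, 34 mm high; bystander
- tip_jar: white screw jar with a blue cap on the bench, 42 mm across, 61 mm high; bystander
- spark_gauge: brass stepped gauge standing on the bench, 24 mm across, 45 mm high; bystander

How it is judged:
By the outcome, as a careful person would: the job done as asked, in the order asked, and still so for the second after the job is handed in, with the robot touching nothing.
It also fails if it takes over 67 s, if anything falls off the work surface, if the arm or the gripper's body presses on something with over 40 N, if the wrist force passes 120 N, or if a joint passes its speed limit or range.

ROBOT

A 7-joint arm with a two-finger parallel gripper is mounted at the origin on a cart in front of the work surface, level with it; the furniture and walls round the work are solid. World frame = base frame: x ahead of the robot, y to its left, z up, the work surface at z = 0. Lengths are in m, angles in rad, forces in N, time in s.
With the tool pointing down it reaches from about 0.4 to 0.75 m from the base axis. Payload 19.5 kg.
Tool frame: the origin (TCP) lies on the centre line of the jaws, within the pads' length; the fingertips stand bot.tip_extent ahead of it and the grasp point (between the pads) lies 11 mm behind it (bot.tip_extent is the distance from the TCP to the fingertips, in m); z points along the fingers, y is the line along which they close (so a half turn about z gives the same grasp; the last joint's range is limited). The gripper opens to 85 mm and grips with 20 to 120 N. Pads are 22 mm wide; open, the fingers measure 114 mm over their backs; the gripper's body (76 mm by 85 mm) begins 54 mm behind the grasp point. The pads swing forward as they close: fully open they stand 13 mm farther back than shut.
Start: joints at [-1.174, 0.707, -0.028, 1.485, 0.022, 0.951, -0.075], TCP at [0.244, 0.521, 0.239] pointing down, gripper open.
Joint ranges: [-2.71, 2.71], [-0.32, 2.16], [-1.57, 1.52], [0, 2.45], [-1.46, 4.6], [0, 2.02], [-2.83, 2.83]. Speed limits (rad/s): [1.89, 1.89, 2.57, 2.57, 3.01, 3.01, 3.01].

INTERFACE

Orientations are given as a unit quaternion [w, x, y, z].
In Python, from plant import bot gives the robot as it stands. Calls block until the motion is done:
- bot.reach(position, orientation): joint-space move of the TCP to a pose.
- bot.movel(position, rotation=None, vel=0.15): straight line of the TCP; rotation=None keeps the orientation; vel is the mean speed in m/s.
- bot.move_joints(angles): joint-space move.
- bot.let_go() and bot.clamp(grip_force=None): open the fingers fully, or close them until they stop; grip_force is the grip in N (None keeps the last).
- bot.dwell(seconds).
- bot.ik(position, orientation): joint angles nearest the present ones, or None.
- bot.capture(name): name is "scene" or "top" or "wrist"; returns a dict with "img" (480x640x3 uint8, blue, green, red), "range_z" (480x640 float32, m along the optical axis (not along the pixel's ray), 0 where there is no reading), "fx", "fy", "cx", "cy" (pixels), "world_to_cam" (4x4, takes a point from world to camera coordinates); the wrist camera has in their place "mount" (4x4, takes a point from camera to tool coordinates, whose origin is the TCP and whose axes are the flange's). Camera axes: x right, y up, looking along -z (the intrinsics and any distortion apply to the point x, -y, -z); pixel columns grow to the right and rows downward; lengths in m; the calibration is good to about 2 mm. A picture is of the moment at which its call begins: read the wrist's pose just before it.
A pose or a line that the arm cannot do raises bot.Unreachable and nothing moves.
- bot.hand_in(): hands the job in; it is judged then, once.
Trained networks look in a picture, given as the dict that the camera call returned (one of the last four; its "shot" number tells which), for a name from the list of things; names that differ only in an ending like _2 or _b are one class to them, and where a whole thing is asked for, a point or a joint stands for the part that bears it (a point fixed in the world has none). Each returns a list of dicts, best first, with "conf" (0 to 1); they miss things now and then, are a little off and sometimes report something else, mostly with a low value. They report only what shows in the picture. A call takes as long as a camera call.
- bot.spot_in(picture, name): "at" ([column, row] as shares, 0 to 1, of the picture: columns of its width, rows of its height, amid what is visible of it).
- bot.masks_of(picture, name): "mask" (480x640 bool, what is visible of it) and "at" ([column, row] as shares, 0 to 1, of the picture: columns of its width, rows of its height, amid what is visible of it).
- bot.pinpoint(picture, name): "at" ([column, row] as shares, 0 to 1, of the picture: columns of its width, rows of its height: a listed point, or the origin of a listed thing).
Readings, each from a call of its own:
- bot.read_time_s(): time.
- bot.read_joint_positions(): joint angles.
- bot.read_joint_vel(): joint speeds.
- bot.read_effort(): joint torques, N m.
- bot.read_eef_pos(): TCP position.
- bot.read_tcp_rot(): TCP orientation.
- bot.read_contact_force(): force on the tool from outside, world axes, zero at the start.
- bot.read_torque(): the same for the moment, N m.
- bot.read_grip_width(): finger opening in m.
- bot.read_grasp_force(): force on a finger pad.
Only numpy, scipy, OpenCV 4.12 (cv2) and the standard library are available. Lean on these libraries where they do the work, as an engineer would, in place of code of your own. Each camera call takes 0.05 s, during which the arm holds its last target. There are 200 camera calls.

## Working session

There is one attempt and no reset: what is moved stays moved. The work goes in short steps, each a Python script; the robot and the scene stay as the last script left them, time stands still between calls to the robot, and variables do not carry over. Pictures are saved under pics/ and viewed, at most 10 in all, crops included, and the job is handed in when it is done.

```bash
ls; mkdir -p pics
cat > h.py <<'E'
from plant import bot
import numpy as np, cv2
from scipy.spatial.transform import Rotation as R
def q2R(q): return R.from_quat([q[1],q[2],q[3],q[0]])
def R2q(r):
    x=r.as_quat(); return [x[3],x[0],x[1],x[2]]
def cam2world(p):
    if 'mount' in p:
        T=np.eye(4);T[:3,:3]=q2R(p['rot']).as_matrix();T[:3,3]=p['pos'];return T@p['mount']
    return np.linalg.inv(p['world_to_cam'])
def snap(n):
    pos,rot=bot.read_eef_pos(),bot.read_tcp_rot()
    p=bot.capture(n); 
    if 'mount' in p: p['pos'],p['rot']=pos,rot
    return p
def ray(p,u,v):
    T=cam2world(p)
    d=np.array([(u-p['cx'])/p['fx'],-(v-p['cy'])/p['fy'],-1.])
    return T[:3,3],T[:3,:3]@d
def atz(p,at,z):
    o,d=ray(p,at[0]*640,at[1]*480); return o+d*(z-o[2])/d[2]
def depthpt(p,u,v):
    o,d=ray(p,u,v); return o+d*p['range_z'][int(v),int(u)]
def cloud(p,m):
    v,u=np.nonzero(m&(p['range_z']>0)); T=cam2world(p); z=p['range_z'][v,u]
    c=np.stack([(u-p['cx'])/p['fx']*z,-(v-p['cy'])/p['fy']*z,-z],1)
    return c@T[:3,:3].T+T[:3,3]
E
python3 - <<'E'
from h import *
a=snap('scene');b=snap('top')
print([k for k in a],bot.tip_extent,bot.read_tcp_rot())
cv2.imwrite('pics/s.png',a['img']);cv2.imwrite('pics/t.png',b['img'])
for p,n in((a,'s'),(b,'t')):
    for k in ['grinder','drawer_front','rest_edge','swivel_pin','drawer_hook','hook_tip','hook_rest','rest_seat','test_piece','loupe','tip_jar','spark_gauge']:
        r=bot.pinpoint(p,k)
        zz=dict(rest_edge=.09,drawer_front=.062,swivel_pin=.036,drawer_hook=.05,hook_tip=.032,rest_seat=.05,test_piece=.09).get(k,0)
        for x in r[:2]: print(n,k,round(x['conf'],2),np.round(np.array(x['at'])*[640,480]),np.round(atz(p,x['at'],zz),4))
print(bot.read_time_s())
E
```

```text
pics
['img', 'range_z', 'fx', 'fy', 'cx', 'cy', 'world_to_cam', 'shot'] 0.008 [-7.04584118e-05  2.17665067e-01  9.76023399e-01 -4.88455420e-04]
s grinder 0.58 [437. 310.] [ 0.6861 -0.34    0.    ]
s grinder 0.47 [257. 222.] [0.5474 0.1902 0.    ]
s drawer_front 0.65 [324. 280.] [ 0.497  -0.2004  0.062 ]
s rest_edge 0.92 [378. 284.] [ 0.5544 -0.2992  0.09  ]
s swivel_pin 0.64 [411. 302.] [ 0.6231 -0.3252  0.036 ]
s swivel_pin 0.31 [382. 285.] [ 0.6094 -0.2483  0.036 ]
s drawer_hook 0.71 [381. 284.] [ 0.5975 -0.2598  0.05  ]
s drawer_hook 0.66 [326. 282.] [ 0.5054 -0.1935  0.05  ]
s hook_tip 0.16 [265. 258.] [ 0.4577 -0.021   0.032 ]
s hook_rest 0.82 [266. 261.] [0.4772 0.0141 0.    ]
s rest_seat 0.76 [264. 244.] [0.4727 0.0105 0.05  ]
s rest_seat 0.74 [381. 394.] [ 0.4062 -0.4977  0.05  ]
s test_piece 0.59 [417. 297.] [ 0.5913 -0.3708  0.09  ]
s loupe 0.79 [380. 395.] [ 0.4368 -0.4611  0.    ]
s tip_jar 0.91 [228. 215.] [0.5029 0.2704 0.    ]
s spark_gauge 0.74 [383. 281.] [ 0.6576 -0.1961  0.    ]
s spark_gauge 0.58 [328. 282.] [ 0.5525 -0.134   0.    ]
t grinder 0.57 [413. 198.] [ 0.6831 -0.3427  0.    ]
t rest_edge 0.97 [407. 242.] [ 0.5553 -0.3066  0.09  ]
t swivel_pin 0.42 [272. 284.] [0.4652 0.0177 0.036 ]
t drawer_hook 0.83 [275. 283.] [0.4671 0.0073 0.05  ]
t drawer_hook 0.42 [437. 233.] [ 0.583  -0.3877  0.05  ]
t hook_tip 0.56 [219. 266.] [0.5118 0.1478 0.032 ]
t hook_rest 0.63 [275. 286.] [0.4632 0.0126 0.    ]
t rest_seat 0.58 [273. 283.] [0.4652 0.0135 0.05  ]
t test_piece 0.56 [437. 230.] [ 0.5817 -0.3807  0.09  ]
t loupe 0.58 [466. 294.] [ 0.4348 -0.4632  0.    ]
t tip_jar 0.63 [167. 271.] [0.5044 0.2825 0.    ]
t spark_gauge 0.43 [334. 251.] [ 0.5486 -0.1365  0.    ]
1.3
```

View pics/s.png

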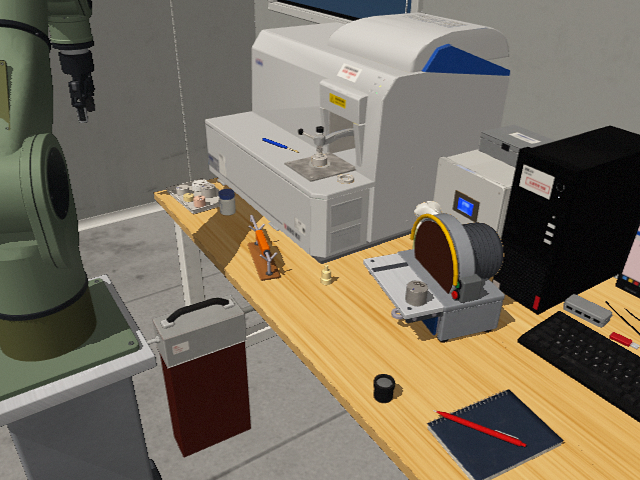

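View pics/t.png

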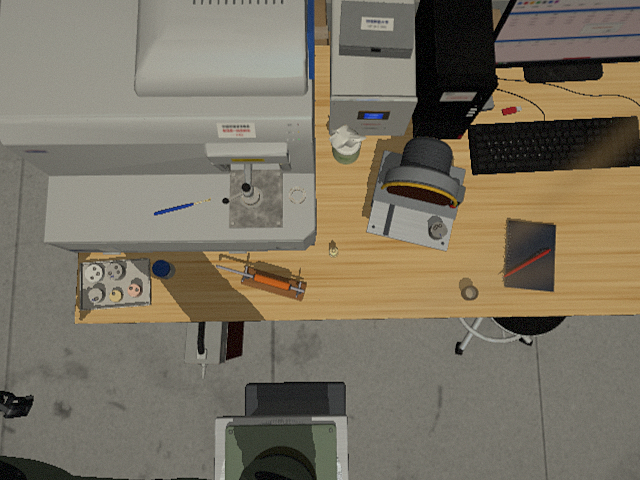

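The scene view shows the hook in its rest at about (262,243), bent end pointing away. The grinder is at (440,290), with a ring-like shape under the work rest's edge at (397,314). The top view agrees: hook at (272,280), grinder at (415,200). Next I'll plan an oblique wrist look under the rest.

```bash
cat >> h.py <<'E'
def lookpose(mount,target,direc,dist,roll):
    """camera at target-dist*direc looking along direc, roll about the optical axis"""
    d=np.array(direc)/np.linalg.norm(direc); z=-d
    x=np.cross([0,0,1.],z); x/=np.linalg.norm(x); y=np.cross(z,x)
    T=np.eye(4); T[:3,:3]=np.stack([x,y,z],1)@R.from_euler('z',roll,degrees=True).as_matrix(); T[:3,3]=np.array(target)-dist*d
    W=T@np.linalg.inv(mount); return W[:3,3],R2q(R.from_matrix(W[:3,:3])),W
E
python3 - <<'E'
from h import *
a=snap('scene');w=snap('wrist')
print(np.round(w['mount'],3),w['fx'],w['cx'],w['cy'])
G=np.array([.685,-.341,0]);E=np.array([.555,-.303,.09])
yaw=np.arctan2(*(G-E)[[1,0]]);print(np.degrees(yaw))
Rz=R.from_euler('z',yaw)
P=atz(a,[397/640,314/480],.036);print(P,Rz.inv().apply(P-G))
np.save('m.npy',w['mount'])
tgt=G+Rz.apply([-.10,0,.045])
for el in (30,40,50):
  for dist in (.2,.26,.32):
    for az in (-20,0,20):
      for roll in (0,90,180,270):
        d=Rz.apply([np.cos(np.radians(el))*np.cos(np.radians(az)),np.cos(np.radians(el))*np.sin(np.radians(az)),-np.sin(np.radians(el))])
        p,q,W=lookpose(w['mount'],tgt,d,dist,roll)
        j=bot.ik(p,q)
        if j is not None: print(el,dist,az,roll,np.round(p,3),np.round(j,2))
E
```

```text
[[-0.001  0.947  0.321  0.082]
 [ 1.     0.001 -0.     0.001]
 [-0.001  0.321 -0.947 -0.135]
 [ 0.     0.     0.     1.   ]] 419.9453161913364 323.15627766697685 246.25771599421333
-16.294047456598925
[ 0.57405758 -0.33992575  0.036     ] [-0.10678776 -0.03009568  0.036     ]
30 0.2 -20 0 [ 0.543 -0.279  0.038] [-0.16  1.76  0.63  2.33  2.58  1.73  0.51]
30 0.2 -20 90 [ 0.536 -0.317  0.067] [ 1.28  1.68 -1.35  2.3   2.88  1.29 -1.71]
30 0.2 -20 180 [ 0.57  -0.3    0.098] [ 0.96  1.34 -1.35  2.09  2.19  1.44 -0.31]
30 0.2 -20 270 [ 0.578 -0.262  0.069] [-0.12  1.24  0.24  2.11  2.29  1.01 -0.15]
30 0.2 0 0 [ 0.534 -0.296  0.038] [ 0.77  1.57 -0.25  2.29  3.58  1.92  2.1 ]
30 0.2 0 90 [ 0.541 -0.335  0.067] [ 1.47  1.63 -1.35  2.04  2.63  0.57 -1.25]
30 0.2 0 180 [ 0.567 -0.307  0.098] [ 1.07  1.22 -1.13  2.08  2.32  0.92 -0.12]
30 0.2 0 270 [ 0.561 -0.269  0.069] [ 0.38  1.27 -0.3   2.34  2.69  1.61  0.26]
30 0.2 20 0 [ 0.532 -0.316  0.038] [ 1.57  1.95 -1.35  2.04  3.16  0.48 -2.78]
30 0.2 20 90 [ 0.551 -0.35   0.067] [ 1.43  1.49 -1.14  1.67  0.3   0.21  1.16]
30 0.2 20 180 [ 0.567 
[... 5506 characters left out ...]
0.194] [ 0.43  0.67 -0.11  1.91  0.69  0.26  0.65]
50 0.32 -20 270 [ 0.524 -0.222  0.173] [-0.1   0.82  0.2   2.14  1.89  0.55  0.56]
50 0.32 0 90 [ 0.476 -0.316  0.172] [ 1.4   1.05 -1.11  2.07  1.91  0.27 -1.18]
50 0.32 0 180 [ 0.512 -0.291  0.194] [ 0.86  0.74 -0.65  1.89  1.04  0.43  0.79]
50 0.32 0 270 [ 0.497 -0.25   0.173] [ 0.24  0.78 -0.06  2.38  2.54  0.8   0.4 ]
50 0.32 20 0 [ 0.456 -0.321  0.15 ] [ 1.43  1.16 -0.91  2.29  3.37  0.58  2.58]
50 0.32 20 90 [ 0.484 -0.354  0.172] [ 1.43  1.13 -1.13  1.69  0.45  0.53  0.62]
50 0.32 20 180 [ 0.509 -0.319  0.194] [ 1.08  0.85 -0.9   1.77  0.88  0.57  1.41]
50 0.32 20 270 [ 0.481 -0.285  0.173] [ 0.69  0.79 -0.32  2.41  2.95  0.81  0.68]
```

```bash
cat >> h.py <<'E'
def down(yaw,back=True):
    """tool pointing down, tool x along -(yaw) if back, else along yaw (deg)"""
    a=np.radians(yaw+(180 if back else 0)); x=np.array([np.cos(a),np.sin(a),0]); z=np.array([0,0,-1.])
    return R2q(R.from_matrix(np.stack([x,np.cross(z,x),z],1)))
E
python3 - <<'E'
from h import *
m=np.load('m.npy')
for b in (True,False):
    for pos,yaw in (([.466,.012,.25],71),([.454,-.276,.06],-16)):
        j=bot.ik(pos,down(yaw,b)); print(b,None if j is None else np.round(j,2))
bot.reach([.43,.0,.26],down(71,True))
w=snap('wrist'); cv2.imwrite('pics/w1.png',w['img'])
mk=bot.masks_of(w,'drawer_hook')
for x in mk[:2]:
    c=cloud(w,x['mask']); print('mask',x['conf'],x['mask'].sum(),c.mean(0),c.min(0),c.max(0))
hsv=cv2.cvtColor(w['img'],cv2.COLOR_BGR2HSV); o=cv2.inRange(hsv,(5,170,120),(18,255,255))>0
c=cloud(w,o); c=c[(c[:,2]>.03)&(c[:,2]<.075)]; t=c[c[:,2]>c[:,2].max()-.006]
r=cv2.minAreaRect((t[:,:2]*1000).astype(np.float32)); print('orange',len(c),c[:,2].max(),r)
for k in ('hook_tip','drawer_hook','rest_seat','hook_rest'):
    for x in bot.pinpoint(w,k)[:1]: print(k,x['conf'],np.array(x['at'])*[640,480],atz(w,x['at'],dict(hook_tip=.032,hook_rest=0).get(k,.05)))
# look under the rest
G=np.array([.685,-.341,0]);Rz=R.from_euler('z',-16.,degrees=True)
e=np.radians(40);p,q,_=lookpose(m,G+Rz.apply([-.10,0,.045]),Rz.apply([np.cos(e),0,-np.sin(e)]),.32,180)
bot.reach(p,q)
w=snap('wrist'); cv2.imwrite('pics/w2.png',cv2.rotate(w['img'],cv2.ROTATE_180))
import pickle; pickle.dump(w,open('w2.pkl','wb'))
for k,z in (('rest_edge',.09),('swivel_pin',.036),('drawer_front',.062),('test_piece',.09)):
    for x in bot.pinpoint(w,k)[:2]:
        P=atz(w,x['at'],z); print(k,x['conf'],np.array(x['at'])*[640,480],P,Rz.inv().apply(P-G))
print(bot.read_time_s(),bot.read_contact_force())
E
```

```text
True [ 0.27  0.59 -0.62  1.84  0.44  0.86  2.24]
True [ 0.69  0.94 -0.39  1.8   0.66  0.53  1.15]
False [-0.27  0.55  0.29  1.85 -0.22  0.77 -0.19]
False [ 0.31  0.96  0.33  1.82 -0.62  0.47 -0.77]
mask 0.73 3151 [0.47271629 0.02574882 0.05784666] [ 0.44473169 -0.05989748  0.00673538] [0.5133985  0.15310858 0.06445243]
orange 1525 0.06445242793728995 ((470.82806396484375, 17.532047271728516), (85.40374755859375, 16.474658966064453), 72.99269104003906)
hook_tip 0.84 [293.824 366.72 ] [0.51415713 0.1512415  0.032     ]
drawer_hook 0.88 [284.224 243.504] [0.47317305 0.02015108 0.05      ]
rest_seat 0.85 [284.416 234.192] [0.47002935 0.01232023 0.05      ]
hook_rest 0.83 [286.272 221.376] [0.47327583 0.01370548 0.        ]
rest_edge 0.91 [319.872 268.176] [ 0.55767646 -0.30650638  0.09      ] [-0.13189897 -0.00193773  0.09      ]
swivel_pin 0.66 [326.272 266.784] [ 0.62592275 -0.32117622  0.036     ] [-0.06225287  0.00277194  0.036     ]
test_piece 0.64 [230.72  301.008] [ 0.57727742 -0.37765194  0.09      ] [-0.09344695 -0.06492447  0.09      ]
5.9667 [-0.24787577 -0.12599985  0.12351354]
```

View pics/w2.png

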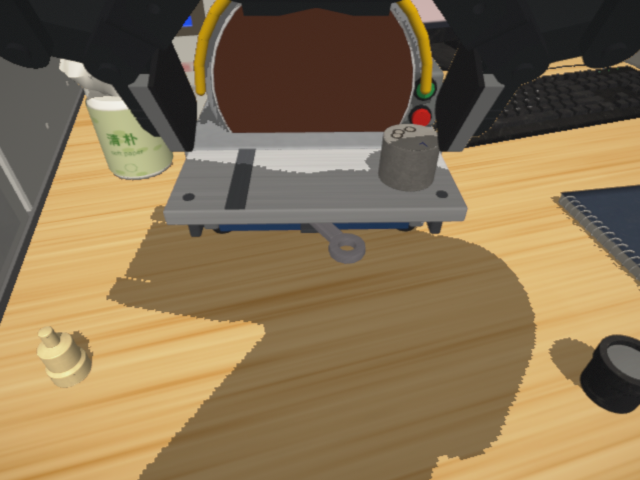

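View pics/w1.png

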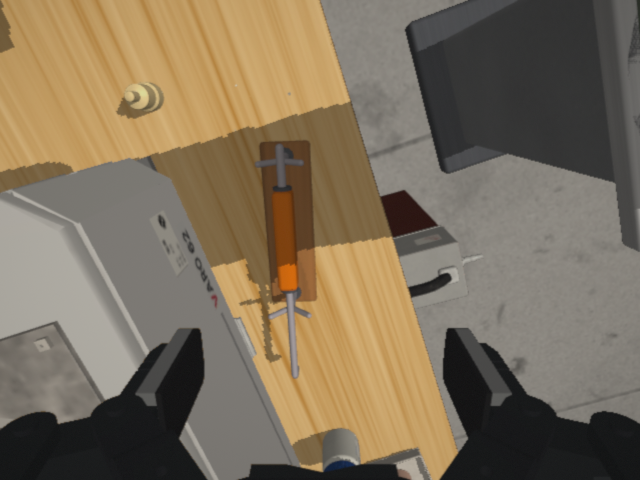

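The rotated wrist view shows the drawbar eye clear of the work rest's edge at about (346,247), turned towards the test piece's side. The first wrist view shows the hook lying along its rest with its tip at (294,372). Now I'll fit the eye and the grinder frame from depth.

Run:
```python
from h import *
import pickle
from scipy.optimize import least_squares
w=pickle.load(open('w2.pkl','rb'))
G=np.array([.685,-.341,0]);Rz=R.from_euler('z',-16.,degrees=True)
zb=cloud(w,np.ones((480,640),bool))
b=zb[(abs(zb[:,2])<.012)&(zb[:,0]<.6)];print('bench z',np.median(b[:,2]))
t=zb[(zb[:,2]>.083)&(zb[:,2]<.097)&(zb[:,0]<.7)&(np.hypot(zb[:,0]-.58,zb[:,1]+.33)<.14)]
L=Rz.inv().apply(t-G); print('plate z',np.median(t[:,2]),len(t))
# left edge (y+) and front edge: front x per y-bin, ends
bins=np.arange(-.085,.09,.01);fx=[];
for y in bins:
    s=L[(abs(L[:,1]-y)<.005)]
    if len(s)>10: fx.append((y,np.percentile(s[:,0],1)))
fx=np.array(fx);k=np.polyfit(fx[:,1]*0+fx[:,0],fx[:,1],1);print('front edge slope deg',np.degrees(np.arctan(k[0])),'x0',k[1],fx[:,1].round(4))
f=L[(L[:,0]<-.10)];print('y ext',np.percentile(f[:,1],[.3,99.7]))
# eye
m=np.zeros((480,640),bool)
P=np.full((480,640,3),np.nan);v,u=np.nonzero(w['range_z']>0);P[v,u]=cloud(w,np.ones((480,640),bool))
m=(P[:,:,2]>.02)&(P[:,:,2]<.042)
sub=np.zeros_like(m);sub[205:265,255:345]=m[205:265,255:345]
e=P[sub];le=Rz.inv().apply(e-G);print('eye pts',len(e),np.median(e[:,2]),le.min(0),le.max(0))
top=cv2.resize(cv2.rotate(w['img'],cv2.ROTATE_180)[200:280,270:400],None,fx=5,fy=5,interpolation=cv2.INTER_CUBIC)
mm=cv2.resize(cv2.rotate(sub.astype(np.uint8)*255,cv2.ROTATE_180)[200:280,270:400],None,fx=5,fy=5,interpolation=0)
cv2.imwrite('pics/eye.png',np.vstack([top,cv2.cvtColor(mm,cv2.COLOR_GRAY2BGR)])[:,:, :][:800,:650])
im=np.vstack([top,cv2.cvtColor(mm,cv2.COLOR_GRAY2BGR)]);cv2.imwrite('pics/eye.png',cv2.resize(im,(487,600)))
```

```text
bench z 0.0002686481948915853
plate z 0.09035237279549618 21827
front edge slope deg -1.1755200536297523 x0 -0.13116532379019843 [-0.1296 -0.1296 -0.1298 -0.1301 -0.1301 -0.1306 -0.1307 -0.1306 -0.131
 -0.1313 -0.1315 -0.1317 -0.1319 -0.132  -0.1323 -0.1326 -0.1327 -0.133 ]
y ext [-0.09582257  0.0972411 ]
eye pts 1356 0.03550866347939269 [-0.11740261 -0.05889496  0.02000261] [-0.05537452  0.01835652  0.03758853]
```

View pics/eye.png

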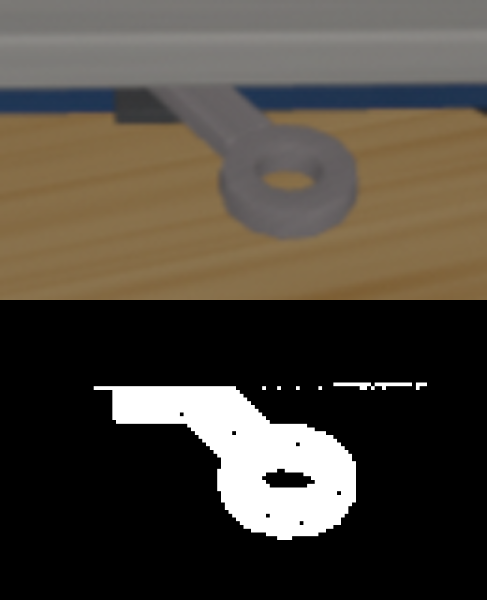

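Run:
```python
from h import *
import pickle,json
from scipy.optimize import minimize
w=pickle.load(open('w2.pkl','rb'))
G0=np.array([.685,-.341,0]);R0=R.from_euler('z',-16.,degrees=True)
E=G0+R0.apply([-.1312,.0007,.09]); yaw=-14.82; Rz=R.from_euler('z',yaw,degrees=True)
G=E-Rz.apply([-.13,0,.09]);G[2]=0
c=cloud(w,np.ones((480,640),bool)); L=Rz.inv().apply(c-G)
s=L[(L[:,2]>.0335)&(L[:,2]<.0385)&(abs(L[:,0]+.105)<.035)&(abs(L[:,1]+.025)<.04)]
def cost(q):
    r=np.hypot(*(s[:,:2]-q).T); return -(np.clip((r-.0065)/.001,0,1)*np.clip((.0145-r)/.001,0,1)).sum()
best=min((minimize(cost,[x,y],method='Nelder-Mead',options=dict(initial_simplex=[[x,y],[x+.003,y],[x,y+.003]])) for x in np.arange(-.12,-.09,.005) for y in (-.035,-.028,-.02)),key=lambda r:r.fun)
e=best.x;print('G',G,'eye local',e,best.fun,len(s))
t=-.058-(e[0]+np.sqrt(.045**2-e[1]**2));print('travel',t,'ang',np.degrees(np.arctan2(e[1],-(e[0]+.058+t))))
json.dump(dict(G=G.tolist(),yaw=yaw,eye=e.tolist()),open('g.json','w'))
b=snap('top');T=cloud(b,np.ones((480,640),bool))
h=np.array([.4708,.0175]);n=np.array([np.sin(np.radians(72.5)),-np.cos(np.radians(72.5))]);d=np.array([n[1]*-1,n[0]])
q=T[T[:,2]>.07];a=(q[:,:2]-h)@d;p=(q[:,:2]-h)@n
k=(abs(a)<.06)&(abs(p)>.02)&(abs(p)<.2);print('box clearance',p[k&(p>0)].min(), p[k&(p<0)].max() if (k&(p<0)).any() else None)
```

```text
G [ 0.68475085 -0.33741532  0.        ] eye local [-0.10290014 -0.02457603] -596.2304928971987 903
travel 0.007203742064308578 ang -33.10219074445921
box clearance 0.06117394161402632 None
```

```bash
cat > pick.py <<'E'
from h import *
b=snap('top');T=cloud(b,np.ones((480,640),bool))
h=np.array([.4708,.0175]);n=np.array([np.sin(np.radians(72.5)),-np.cos(np.radians(72.5))]);d=np.array([-n[1],n[0]])
q=T[T[:,2]>.07];a=(q[:,:2]-h)@d;p=(q[:,:2]-h)@n
for c in (-.03,-.015,0,.015,.03):
    k=(abs(a-c)<.012)&(p>.02)&(p<.2);print(c,p[k].min())
Q=down(72.5,True)
bot.reach([*h,.17],Q)
w=snap('wrist')
hsv=cv2.cvtColor(w['img'],cv2.COLOR_BGR2HSV); o=cv2.inRange(hsv,(5,170,120),(18,255,255))>0
c=cloud(w,o); c=c[(c[:,2]>.03)&(c[:,2]<.075)]; t=c[c[:,2]>c[:,2].max()-.006]
print('handle',len(t),c[:,2].max(),cv2.minAreaRect((t[:,:2]*1000).astype(np.float32)))
for x in bot.pinpoint(w,'hook_tip')[:1]: print('tip',x['conf'],atz(w,x['at'],.032))
m=cloud(w,np.ones((480,640),bool));aa=(m[:,:2]-h)@d;pp=(m[:,:2]-h)@n
k=(abs(aa)<.015)&(pp>.02)&(pp<.2)&(m[:,2]>.03)&(m[:,2]<.1);print('box wrist',pp[k].min() if k.any() else None)
print(bot.read_time_s())
E
python3 pick.py
```

```text
-0.03 0.08466985923534417
-0.015 0.079663786826569
0 0.0754564226060227
0.015 0.07107324911218407
0.03 0.06668035777016429
handle 3444 0.06367384911813531 ((470.8996887207031, 17.26879119873047), (85.54180145263672, 16.926122665405273), 72.98236083984375)
tip 0.88 [0.51199315 0.15126742 0.032     ]
box wrist 0.0762515811038951
7.5917
```

```bash
cat > p2.py <<'E'
from h import *
import json
g=json.load(open('g.json'));G=np.array(g['G']);Rz=R.from_euler('z',g['yaw'],degrees=True);e=g['eye']
h=np.array([.4709,.0174])
bot.movel([*h,.06],down(73,True),vel=.15)
bot.movel([*h,.039],vel=.05)
f0=bot.read_contact_force()
bot.clamp(70); print('w',bot.read_grip_width(),bot.read_grasp_force(),bot.read_contact_force()-f0)
bot.movel([*h,.06],vel=.05)
bot.movel([*h,.20],vel=.2)
bot.movel([.42,-.06,.20],down(60,True),vel=.25)
p=G+Rz.apply([e[0]-.085-.14,e[1],.0]);p[2]=.15
bot.reach(p,down(g['yaw'],True))
w=snap('wrist'); cv2.imwrite('pics/w3.png',w['img'])
pos=bot.read_eef_pos()
for x in bot.pinpoint(w,'hook_tip')[:2]:
    P=atz(w,x['at'],pos[2]+.011-.018);print('tip',x['conf'],np.array(x['at'])*[640,480],P,Rz.inv().apply(P-pos))
print(pos,bot.read_contact_force(),bot.read_grip_width(),bot.read_time_s())
E
python3 p2.py
```

```text
w 0.01629305369038571 69.30570960044861 [-2.24639243  1.2274314   4.64028757]
[ 0.36247988 -0.2760143   0.15008377] [ 0.43081847  0.83777469 -1.7152846 ] 0.015859592644897225 12.625
```

View pics/w3.png

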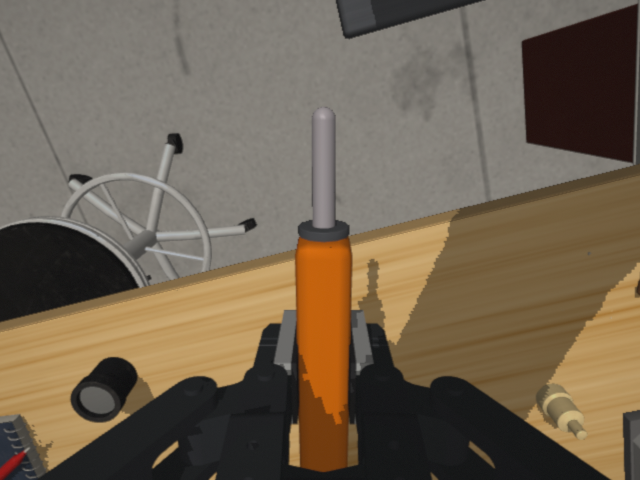

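```bash
cat > p3.py <<'E'
from h import *
import json
g=json.load(open('g.json'));G=np.array(g['G']);Rz=R.from_euler('z',g['yaw'],degrees=True);e=g['eye']
im=cv2.imread('pics/w3.png');m=np.load('m.npy')
w=snap('wrist')
for (u,v) in ((323.5,108),(323.5,225),(323.5,240)):
    d=m[:3,:3]@np.array([(u-w['cx'])/w['fx'],-(v-w['cy'])/w['fy'],-1.]);o=m[:3,3];P=o+d*(-.0115-o[2])/d[2];print('tool',P)
p=G+Rz.apply([e[0]-.085-.14,e[1],.0])
bot.movel([p[0],p[1],.0505],vel=.15); f0=np.mean([bot.read_contact_force() for _ in range(5)],0)
p=G+Rz.apply([e[0]-.14,e[1],.0])
bot.movel([p[0],p[1],.0505],vel=.08)
print(bot.read_eef_pos()-[p[0],p[1],.0505],bot.read_contact_force()-f0,bot.read_time_s())
a=snap('scene');b=snap('top')
for c in (a,b):
    for x in bot.pinpoint(c,'hook_tip')[:2]:
        P=atz(c,x['at'],.044);print('tip',x['conf'],Rz.inv().apply(P-G),np.array(x['at'])*[640,480])
cv2.imwrite('pics/s3.png',cv2.resize(a['img'][260:350,340:480],(700,450),interpolation=cv2.INTER_CUBIC))
E
python3 p3.py
```

```text
tool [ 0.08111422  0.00088574 -0.0115    ]
tool [ 0.04724544  0.00086554 -0.0115    ]
tool [ 0.04244343  0.00086268 -0.0115    ]
[-3.30157239e-04  1.27804919e-05  3.45254205e-05] [ 0.35469114 -0.34088846 -0.44595156] 14.7083
tip 0.86 [-0.10035614 -0.03452747  0.044     ] [401.024 311.28 ]
tip 0.65 [-0.10038927 -0.02150404  0.044     ] [413.888 233.712]
tip 0.51 [-0.33850477  0.5440263   0.044     ] [165.184 272.4  ]
```

View pics/s3.png

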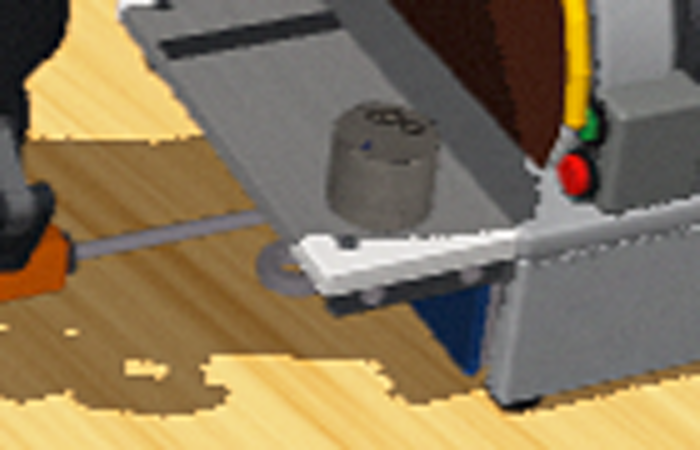

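The scene crop shows the rod running level under the work rest at (250,215), with the eye at (285,268) below it. I'll shift 0.9 mm sideways, since the camera offset is common to eye and hook, then feel downwards.

```bash
cat >> h.py <<'E'
import json
g=json.load(open('g.json'));G=np.array(g['G']);Rz=R.from_euler('z',g['yaw'],degrees=True);e=np.array(g['eye'])
def loc(): return Rz.inv().apply(bot.read_eef_pos()-G)
def F(n=4): return Rz.inv().apply(np.mean([bot.read_contact_force() for _ in range(n)],0))
def go(l,vel=.05): bot.movel(G+Rz.apply(l),vel=vel)
def feel(target,step,lim,f0,vel=.02,verbose=True):
    """guarded straight move in local coordinates; stops at force change > lim"""
    s=loc();d=np.array(target)-s;n=int(np.ceil(np.linalg.norm(d)/step));log=[]
    for i in range(1,n+1):
        go(s+d*i/n,vel); df=F()-f0; log.append(df.round(1).tolist())
        if np.linalg.norm(df)>lim: break
    if verbose: print(log,i==n)
    return i==n and np.linalg.norm(df)<=lim
E
cat > p4.py <<'E'
from h import *
go([e[0]-.14,e[1]-.0009,.0505]); bot.dwell(.2)
f0=F(8); print([F(1).round(2).tolist() for _ in range(4)])
print(feel([e[0]-.14,e[1]-.0009,.0340],.0015,2.5,f0))
print(loc()-[e[0]-.14,e[1],0],bot.read_time_s())
E
python3 p4.py
```

```text
[[-0.17, -0.17, -0.51], [-0.17, -0.17, -0.51], [-0.17, -0.17, -0.51], [-0.17, -0.17, -0.51]]
[[0.3, -0.3, -1.0], [1.0, -0.0, -1.8], [0.4, 0.6, -1.1], [-0.5, 0.0, -2.2], [0.3, -0.3, -1.4], [-0.4, 0.1, -1.6], [0.8, 0.6, -0.9], [1.1, 0.5, -0.8], [0.5, -0.2, -1.3], [-0.3, 0.4, -0.9], [1.2, -0.6, -0.8], [-0.3, 0.2, 0.5]] True
True
[-3.60672316e-05 -8.73742912e-04  3.39375985e-02] 18.3583
```

```bash
sed -i 's/^def F(n=4).*/def F(n=4):\n    s=[]\n    for _ in range(n): s.append(bot.read_contact_force()); bot.dwell(.02)\n    return Rz.inv().apply(np.mean(s,0))/' h.py
cat > p5.py <<'E'
from h import *
f0=F(10);print(f0)
s=loc(); print(feel(s+[-.010,0,0],.001,5.5,f0))
print(loc()-s,bot.read_time_s())
E
python3 p5.py
```

```text
[ 0.0370269   0.21850367 -1.26697291]
[[-0.1, -0.1, -0.2], [0.0, -0.2, -0.4], [3.5, -0.2, -1.0], [3.2, -0.4, -0.5], [3.1, -0.3, -0.1], [2.9, -0.2, -0.3], [2.6, -0.2, -0.3], [2.9, -0.3, -0.4], [2.9, -0.1, -0.5], [3.0, -0.3, -0.7]] True
True
[-1.01040033e-02 -8.01940406e-06 -1.43709028e-05] 21.6917
```

```bash
cat > p6.py <<'E'
from h import *
f0=np.array([.04,.22,-1.27])
s=loc()
print(feel(s+[-.048,0,0],.008,5,f0,vel=.04)); print((loc()-s)[0])
print(feel(loc()+[-.016,0,0],.0006,4.6,f0,vel=.02))
print(loc()-s,bot.read_time_s())
E
python3 p6.py
```

```text
[[0.1, -0.3, -0.0], [-0.3, -0.0, -0.1], [-0.1, -0.1, 0.3], [0.5, -0.4, -0.1], [-0.2, 0.0, -0.3], [0.3, -0.1, -0.0]] True
True
-0.04805175942193762
[[2.1, -0.5, -1.2], [3.8, -0.4, -0.5], [3.3, -0.3, -1.1], [2.9, 0.2, -0.8], [3.1, -0.1, -0.2], [2.9, 0.2, -1.0], [3.7, -0.2, 0.0], [3.4, -0.1, -0.2], [3.2, -0.3, -0.0], [3.2, -0.2, -0.4], [3.2, -0.5, -0.7], [3.3, -0.4, -0.6], [5.2, -0.4, -1.3]] False
False
[-5.55697923e-02 -5.79826383e-06  2.37072137e-06] 28.3083
```

```bash
cat > p7.py <<'E'
from h import *
f0=np.array([.04,.22,-1.27])
s=loc()
go(s+[.003,0,0],.03); print('relaxed',F()-f0)
s=loc(); print(feel(s+[0,0,.020],.004,2.5,f0,vel=.05))
l=loc(); go([l[0]-.02,l[1],.18],.2)
b=snap('top');c=cloud(b,np.ones((480,640),bool));L=Rz.inv().apply(c-G)
k=L[(L[:,2]>.025)&(L[:,2]<.045)&(abs(L[:,1])<.05)&(L[:,0]>-.21)&(L[:,0]<-.132)];print('eye',len(k),k.min(0) if len(k) else '',k.max(0) if len(k) else '')
bot.reach([.42,-.06,.20],down(60,True))
h=[.4709,.0174]
bot.movel([*h,.20],down(73,True),vel=.25)
bot.movel([*h,.075],vel=.15); bot.dwell(.1)
f1=F(6)
for z in (.06,.05,.046,.043,.041,.040,.0392):
    bot.movel([*h,z],vel=.04); d=F(3)-f1; print(z,d.round(1))
    if d[2]>4: break
print(bot.read_time_s())
w=snap('wrist');cv2.imwrite('pics/w7.png',w['img']); a=snap('scene'); cv2.imwrite('pics/s7.png',np.hstack([cv2.resize(a['img'][200:300,210:310],(400,400)),cv2.resize(a['img'][250:350,360:460],(400,400))]))
E
python3 p7.py
```

```text
relaxed [-0.18821418 -0.15502252 -0.13831085]
[[-0.5, -0.4, 0.0], [-0.0, -0.4, 0.2], [-0.3, -0.4, 0.1], [0.2, -0.5, -0.4], [0.1, -0.1, -0.7], [-0.1, 0.2, -0.3]] True
True
eye 163 [-0.18104397 -0.03992384  0.02513068] [-0.13225731  0.00855601  0.04484625]
0.06 [0.  0.4 0. ]
0.05 [-0.1  0.3  0.5]
0.046 [-0.7 -0.3 -0.2]
0.043 [ 0.2  0.3 -0.3]
0.041 [0.  0.4 0.2]
0.04 [ 0.1 -0.  -0.5]
0.0392 [-2.5  0.1  3.5]
36.5083
```

View pics/s7.png

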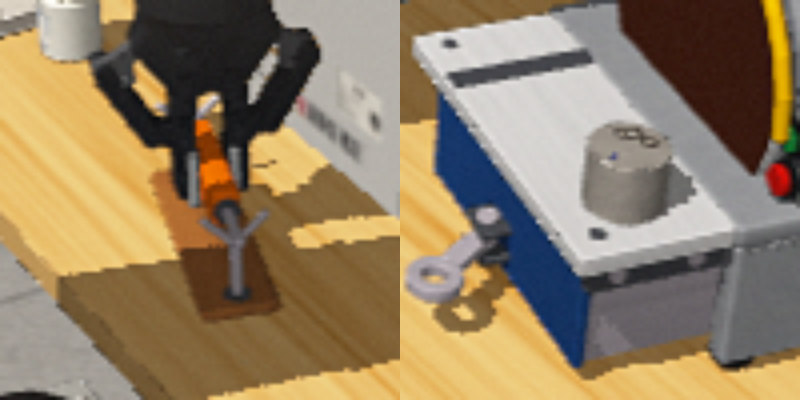

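The left half of the crop shows the rod seated in the fork at (235,225). The right half shows the drawer well out, with the eye at (435,278) and the test piece where it was. I'll release now.

```bash
cat > p8.py <<'E'
from h import *
bot.dwell(.2); bot.let_go(); bot.dwell(.3)
bot.movel([.4709,.0174,.06],vel=.04); bot.movel([.4709,.0174,.17],vel=.15)
w=snap('wrist');cv2.imwrite('pics/w8.png',w['img'])
hsv=cv2.cvtColor(w['img'],cv2.COLOR_BGR2HSV); o=cv2.inRange(hsv,(5,170,120),(18,255,255))>0
c=cloud(w,o); c=c[(c[:,2]>.03)&(c[:,2]<.075)]; t=c[c[:,2]>c[:,2].max()-.006]
print('handle',len(t),c[:,2].max(),cv2.minAreaRect((t[:,:2]*1000).astype(np.float32)))
for x in bot.pinpoint(w,'hook_tip')[:1]: print('tip',x['conf'],atz(w,x['at'],.032))
b=snap('top');c=cloud(b,np.ones((480,640),bool));L=Rz.inv().apply(c-G)
k=L[(L[:,2]>.03)&(L[:,2]<.04)&(abs(L[:,1]+.025)<.02)&(L[:,0]>-.21)&(L[:,0]<-.14)];print('eye',len(k),k.min(0),k.max(0))
print(bot.read_time_s(),bot.read_contact_force())
E
python3 p8.py
```

```text
handle 3442 0.0638731889012217 ((470.63006591796875, 17.28705596923828), (85.27564239501953, 16.948413848876953), 73.00415802001953)
tip 0.8 [0.51276577 0.14761889 0.032     ]
eye 115 [-0.18133158 -0.04037903  0.03028428] [-0.14016574 -0.00575985  0.03950505]
39.4833 [-0.11491028 -0.55738628 -0.09172456]
```

View pics/w8.png

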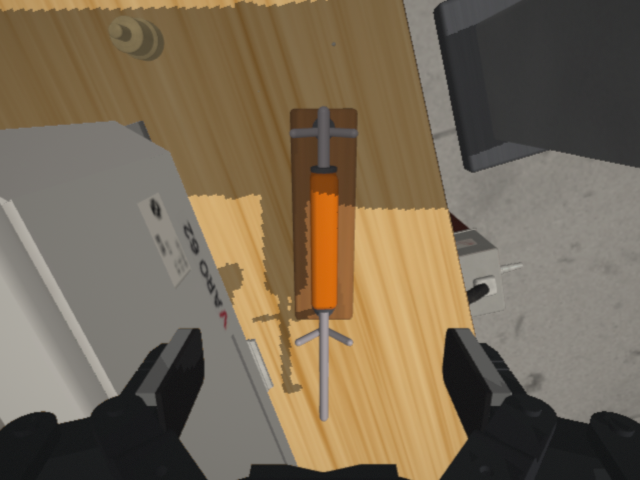

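The hook lies in both forks, from (324,110) to (324,418), exactly as it did at the start. The drawer is out about 70 mm.

```bash
python3 -c "
from plant import bot
print(bot.hand_in())"
```

```text
the job is handed in; nothing more can be done
None
```

The drawer is drawn out to its stop (about 70 mm) and left open, the hook is back in both forks of its rest, and the job was handed in at about 39.5 s; measured hook forces peaked at about 5 N.

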